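# Brush out the tall tumbler and hang the brush to dry

## Robot

A 6-joint arm with a two-finger parallel gripper is mounted at the origin on a cart in front of the work surface, level with it; the furniture and walls round the work are solid. World frame = base frame: x ahead of the robot, y to its left, z up, the work surface at z = 0. Lengths are in m, angles in rad, forces in N, time in s.
With the tool pointing down it reaches from about 0.425 to 0.95 m from the base axis. Payload 3.5 kg.
Tool frame: the origin (TCP) lies on the centre line of the jaws, within the pads' length; the fingertips stand 25 mm ahead of it and the grasp point (between the pads) lies 6 mm ahead of it; y points along the fingers, z is the direction in which the jaws open and shut, and the axes are right-handed (so a half turn about y gives the same grasp; the last joint's range is limited). The gripper opens to 85 mm and grips with 20 to 120 N. Pads are 22 mm wide; open, the fingers measure 114 mm over their backs; the gripper's body (76 mm by 85 mm) begins 54 mm behind the grasp point. The pads swing forward as they close: fully open they stand 13 mm farther back than shut.
Start: joints at [-1.381, 0.286, 1.577, -0, 1.279, -0.15], TCP at [0.225, -0.636, 0.256] pointing down, gripper open.
Joint ranges: [-2.77, 2.77], [-0.9, 2.22], [0.21, 2.48], [-1.53, 4.67], [0.24, 2.81], [-2.84, 2.84]. Speed limits (rad/s): [2.79, 2.79, 3.14, 3.14, 3.14, 3.14].

## Interface

Orientations are given as a unit quaternion [x, y, z, w].
In Python, from plant import ctrl gives the robot as it stands.
- The arm moves only by the tool arm_command, never from a script. Its argument "steps" is a list of rows, each an object with "hand": the opening, from 0 (shut) to 1 (fully open); "travel": the shift along the tool's x, y, z in units of 0.3 m (1.0 is 0.3 m), a list of three; "rotation": the turn, a rotation vector about the tool's x, y, z in units of 30 degrees (1.0 is 30 degrees), a list of three. A call has 1 to 20 rows; each row shifts and turns the pose as measured when the row begins, along the tool's axes as they then stand; what a row does not reach is not made up. A row lasts 1/8 s, in which the tool goes at most 62.5 mm and 10.7 degrees, less where a joint would pass 70% of its speed; a pose out of reach is approached as far as the arm can. A call with a number of a shift or a turn outside -1 to 1 is refused whole. A call with a gripper value outside its range is refused whole. The fingers move at their own pace and stop on an object; "grip_force" is the grip in N (left out, the last holds). Time passes only in rows, so rows that do not move let the fingers close. It gives the time, the measured TCP pose, the force and the opening at its end, in the units of the state.
- ctrl.get_state(): the state, without advancing time (a new reading comes with each control period).
- ctrl.read_camera(name): name is "scene" or "top" or "wrist"; returns (picture, depth): 400x640x3 uint8, blue, green, red; 400x640 float32, m along the optical axis (not along the pixel's ray), 0 where there is no reading.
- ctrl.camera_params(name): a dict with "fx", "fy", "cx", "cy" (pixels), "distortion" ([k1, k2, p1, p2, k3] as OpenCV has them; the pictures are not rectified), "extrinsics" (4x4, takes a point from camera to world coordinates); the wrist camera has in their place "tool_from_camera" (4x4, takes a point from camera to tool coordinates, whose origin is the TCP and whose axes are the tool frame's). Camera axes: x right, y down, z forward; pixel columns grow to the right and rows downward; lengths in m; the calibration is good to about 2 mm. A picture is of the moment at which its call begins: read the wrist's pose just before it. camera_params takes no time and is no camera call.
- ctrl.sign_off(): hands the job in, once; it reports no verdict.
Trained networks look in the newest picture that a camera, given by its name, has taken for a name from the list of things; names that differ only in an ending like _2 or _b are one class to them, and where a whole thing is asked for, a point or a joint stands for the part that bears it (a point fixed in the world has none). Each returns a list of dicts, best first, with "score" (0 to 1); they miss things now and then, are a little off and sometimes report something else, mostly with a low value. They report only what shows in the picture. A call takes as long as a camera call.
- ctrl.masks_of(camera, thing): "region" (400x640 bool, what is visible of it) and "at" ([column, row] in pixels, amid what is visible of it).
The state is a dict: "time": time; "qpos": joint angles; "dq": joint speeds; "joint_efforts": joint torques, N m; "eef_pos": TCP position; "tcp_rot": TCP orientation; "contact_force": force on the tool from outside, world axes, zero at the start; "wrist_torque": the same for the moment, N m; "opening": opening from 0.0 (shut) to 1.0 (fully open).
Only numpy, scipy, OpenCV 4.12 (cv2) and the standard library are available. Lean on these libraries where they do the work, as an engineer would, in place of code of your own. Each camera call takes 0.05 s, during which the arm holds its last target.

## Task

Take the bottle brush out of its caddy and scrub the inside of the taller of the two open steel tumblers: brush head right down to the bottom, up at least half the depth, and down to the bottom again, with the tumbler staying upright where it stands. Then hang the brush to dry by the eye in its handle on the slanted peg of the drying stand, slid on past the peg's middle, and let go of it so that it hangs still with its head down. Leave the short tumbler, the two bottle caps and the teaspoon where they are.

Things in the scene. Friction and masses are not known exactly. Their poses are not given: they have to be found in the camera images.
- brush: Bottle brush, 217 mm long, 90 g, standing upright, head down, loose in the caddy. Origin: centre of the head's flat lower end; z runs up the brush to the handle. z 0 to 66 mm: stiff bristle head, 41 mm diameter, rigid. 66 to 131 mm: stem, 9 mm diameter. Then a ring (the eye). 167 to 217 mm: wooden grip tab, a block 14 mm in x by 22 mm in y, best held across y from above.
- brush_eye (a point): Centre of the eye, 148 mm up the brush's z axis from its origin; axes as the brush's. The eye is a ring of 8 mm round bar, 42 mm outside and 26 mm inside diameter, flat in the brush's y-z plane: its hole runs along the brush's x.
- caddy: White ceramic pot holding the brush, fixed, 76 mm wide, 45 mm high, open at the top, bore 60 to 64 mm wide; origin at the centre of its underside, its inner floor (on which the brush stands) 6 mm up.
- tumbler_tall: Taller open steel tumbler, loose, 0.3 kg, outside diameter 68 mm, straight inside of 62 mm diameter, 115 mm high, floor 5 mm thick. Origin at the centre of its underside, z up. It is the one to scrub.
- tumbler_short: Shorter open steel tumbler, loose, same width, 75 mm high; origin at the centre of its underside. Not to be disturbed.
- peg_stand: Steel drying stand, fixed: round base of 110 mm diameter and 8 mm thick, an upright post of 14 mm diameter with a ball end whose top is 185 mm up. Origin at the centre of its underside. The peg springs from the post towards the stand's own -x. Note: a fixed shelf overhangs the back of the worktop, its front edge at x = 0.61 m, 0.42 m up.
- peg: Straight round steel peg of the stand, 8 mm diameter, rising away from the post at 35 degrees above level. Origin at its root on the post (165 mm above the worktop, 6 mm from the post's axis towards the stand's -x); its z axis runs along the peg to the free rounded tip, at z = 90 mm. Its y axis is level.
- cap_grey: Grey bottle cap lying on the worktop, 69 mm wide, 24 mm high; origin at the centre of its underside. Leave alone.
- cap_black: Black bottle cap lying on the worktop, 57 mm wide, 24 mm high; origin at the centre of its underside. Leave alone.
- teaspoon: Teaspoon lying on the worktop, 132 x 26 x 9 mm; origin at the centre of its underside. Leave alone.

How it is judged:
On the way, in this order (a step that is already met when the one before it is completed fails the run):
1. the brush head is at the bottom of the tall tumbler (its end within 15 mm of the inner floor) (z of brush in the frame of tumbler_tall below 0.02 m and horizontal distance between brush and tumbler_tall below 0.028 m), for 0.1 s.
2. the brush head is drawn up by half the tumbler's depth (its end at least 45 mm above the inner floor) above or in the tumbler (z of brush in the frame of tumbler_tall above 0.05 m and horizontal distance between brush and tumbler_tall below 0.028 m), for 0.05 s.
3. the brush head is at the bottom of the tall tumbler again (its end within 15 mm of the inner floor) (all of step 1), for 0.1 s.
At the end, for the whole second after the job is handed in: The brush hangs by its eye on the peg, eye centre within 18 mm of the peg's axis and at most 60 mm from its root, head down within 0.4 rad, released, slower than 0.08 m/s. The tall tumbler stands upright (0.1 rad), at rest, within 50 mm of its start (z of brush_eye in the frame of peg between -0.005 and 0.06 m and x of brush_eye in the frame of peg between -0.018 and 0.018 m and y of brush_eye in the frame of peg between -0.018 and 0.018 m and angle between brush's own z axis and vertical below 0.4 rad and linear speed of brush below 0.08 m/s and contact force between brush and the fingers below 0.1 N and angle between tumbler_tall's own z axis and vertical below 0.1 rad and distance of tumbler_tall from where it was at the start of the episode below 0.05 m and linear speed of tumbler_tall below 0.02 m/s); the robot touches nothing.
It fails at once if the tall tumbler is tipped by more than 0.35 rad or carried or pushed more than 50 mm away (angle between tumbler_tall's own z axis and vertical above 0.35 rad or distance of tumbler_tall from where it was at the start of the episode above 0.05 m).
It fails at once if the short tumbler, a cap or the teaspoon is moved by more than 30 mm (distance of any of tumbler_short, cap_grey, cap_black, teaspoon from where it was at the start of the episode above 0.03 m).
It also fails if it takes over 54 s, if anything falls off the work surface, if the arm or the gripper's body presses on something with over 40 N, if the wrist force passes 120 N, or if a joint passes its speed limit or range.

## Working session

There is one attempt and no reset: what is moved stays moved. The work goes in short steps, Python scripts to look and compute and a tool call to move; the robot and the scene stay as the last step left them, time stands still between calls to the robot, and variables do not carry over. Pictures are saved under pics/ and viewed, and the job is handed in when it is done.

Besides the shell and the picture viewer there is one more tool, called after "Request:" by a JSON object that holds its "api" and its "payload", one argument or row to a line. arm_command: Moves the arm, as the interface text tells. Shifts and turns lie within -1 to 1; 1 stands for 0.3 m of shift or 30 degrees of turn. Its arguments: {"type":"object","properties":{"steps":{"type":"array","items":{"type":"object","properties":{"hand":{"type":"number"},"travel":{"type":"array","items":{"type":"number","minimum":-1,"maximum":1}},"rotation":{"type":"array","items":{"type":"number","minimum":-1,"maximum":1}}}}},"grip_force":{"type":"number"}},"required":["steps"]}

```bash
mkdir -p pics; ls; cat > h.py <<'E'
import numpy as np,cv2
from plant import ctrl
from scipy.spatial.transform import Rotation as R
def cloud(name,region,depth,st=None):
    p=ctrl.camera_params(name)
    v,u=np.nonzero(region&(depth>0))
    K=np.array([[p['fx'],0,p['cx']],[0,p['fy'],p['cy']],[0,0,1.]])
    n=cv2.undistortPoints(np.stack([u,v],1).astype(float).reshape(-1,1,2),K,np.array(p['distortion'],float)).reshape(-1,2)
    d=depth[v,u]
    c=np.c_[n*d[:,None],d]
    if name=='wrist':
        T=np.array(p['tool_from_camera']);c=c@T[:3,:3].T+T[:3,3]
        return R.from_quat(st['tcp_rot']).apply(c)+np.array(st['eef_pos'])
    T=np.array(p['extrinsics']);return c@T[:3,:3].T+T[:3,3]
E
python3 - <<'E'
from h import *
s=ctrl.get_state();print(s)
for n in ['scene','top']:
    im,d=ctrl.read_camera(n);cv2.imwrite(f'pics/{n}0.png',im);np.savez(f'{n}0.npz',im=im,d=d)
    print(n,{k:np.round(v,3) for k,v in ctrl.camera_params(n).items()})
    for t in ['brush','caddy','tumbler_tall','tumbler_short','peg_stand','peg']:
        for m in ctrl.masks_of(n,t)[:2]:
            c=cloud(n,m['region'],d)
            print(t,round(m['score'],2),m['at'],m['region'].sum(),np.round(np.percentile(c,[2,50,98],axis=0),3).tolist() if len(c) else '')
            if len(c): np.save(f'{n}_{t}.npy',c) if m['score']>.5 else 0
E
```

```text
pics
{'time': 0.0, 'qpos': array([-1.38101534e+00,  2.87200419e-01,  1.57821274e+00, -2.61448545e-06,
        1.27864393e+00, -1.49986843e-01]), 'dq': array([ 7.55322561e-04,  2.93799057e-03, -6.75967074e-04, -1.02127381e-03,
       -1.63573634e-05, -1.43353224e-03]), 'joint_efforts': array([-7.94311709e-04, -4.05982339e+01, -2.92626625e+01, -2.15006826e-04,
        5.84664289e-03,  7.82092513e-06]), 'eef_pos': array([ 0.22487299, -0.63578059,  0.25490461]), 'tcp_rot': array([-0.11956748,  0.6977981 , -0.69605586,  0.11953104]), 'contact_force': array([-0.47900274, -0.54691408, -0.7394472 ]), 'wrist_torque': array([ 0.05130673,  0.01173313, -0.00644028]), 'opening': 0.9994844802425756}
scene {'fx': np.float64(430.562), 'fy': np.float64(430.562), 'cx': np.float64(316.835), 'cy': np.float64(205.937), 'distortion': array([-0.006,  0.   ,  0.   ,  0.   ,  0.   ]), 'extrinsics': array([[-0.674, -0.514,  0.531,  0.008],
       [-0.739,  0.487, -0.466,  0.384],
       [-0.019, -0.706, -0.708,  0.795],
       [ 0.   ,  0.   ,  0.   ,  1.   ]])}
brush 0.7 [410.6, 159.2] 347 [[0.454, -0.336, 0
[... 1049 characters left out ...]
5, 237.2] 305 [[0.448, -0.359, 0.005], [0.463, -0.324, 0.066], [0.493, -0.31, 0.225]]
caddy 0.62 [418.1, 236.8] 253 [[0.449, -0.347, 0.007], [0.463, -0.323, 0.066], [0.485, -0.31, 0.225]]
tumbler_tall 0.87 [293.3, 224.8] 611 [[0.443, -0.018, 0.0], [0.485, 0.015, 0.035], [0.508, 0.045, 0.118]]
tumbler_short 0.73 [356.9, 233.9] 530 [[0.437, -0.193, 0.001], [0.475, -0.165, 0.009], [0.501, -0.132, 0.078]]
peg_stand 0.59 [209.7, 209.1] 1183 [[0.442, 0.21, 0.002], [0.495, 0.253, 0.009], [0.549, 0.306, 0.207]]
peg 0.6 [195.2, 212.8] 67 [[0.425, 0.248, 0.17], [0.458, 0.253, 0.196], [0.492, 0.259, 0.219]]
peg 0.58 [291.3, 222.2] 628 [[0.443, -0.018, 0.0], [0.484, 0.016, 0.039], [0.508, 0.045, 0.118]]
```

View pics/scene0.png

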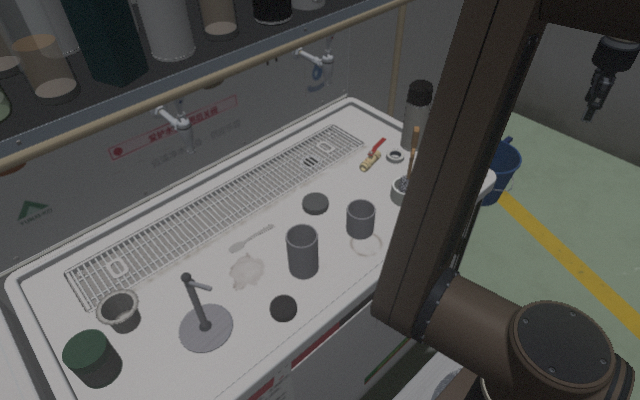

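View pics/top0.png

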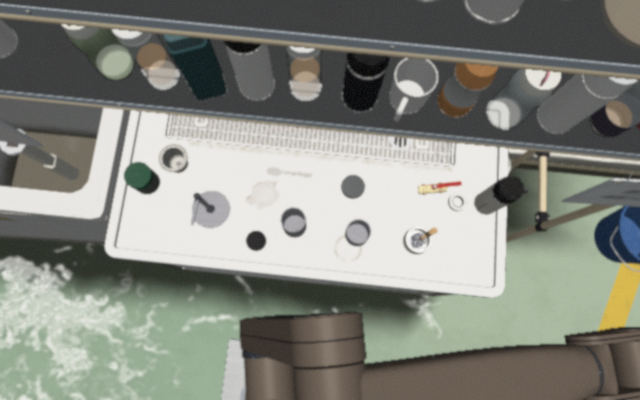

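```bash
python3 - <<'E'
from h import *
im,d=[np.load('scene0.npz')[k] for k in('im','d')]
a=im[60:240,330:510];b=im[220:400,120:320]
cv2.imwrite('pics/crop1.png',np.hstack([cv2.resize(a,(390,390),interpolation=2),cv2.resize(b,(400,390),interpolation=2)]))
for n in ['scene','top']:
    c=np.load(f'{n}_brush.npy'); 
    for lo,hi in [(.173,.222),(.09,.13),(.137,.173)]:
        k=c[(c[:,2]>lo)&(c[:,2]<hi)]
        if len(k)>5:
            # robust
            m=np.median(k,0);k=k[np.linalg.norm(k[:,:2]-m[:2],axis=1)<.03]
            print(n,'brush',lo,len(k),m.round(4),np.percentile(k,[2,98],axis=0).round(4).tolist())
            q=k[:,:2]-k[:,:2].mean(0);w,v=np.linalg.eigh(q.T@q/len(k));print(np.sqrt(w),v[:,1])
    c=np.load(f'{n}_tumbler_tall.npy');k=c[c[:,2]>.11];(cx,cy),r=cv2.minEnclosingCircle(k[:,:2].astype('f4'));print(n,'tall',cx,cy,r,k[:,2].max())
    c=np.load(f'{n}_peg_stand.npy');k=c[(c[:,2]<.013)&(c[:,2]>0.004)];(cx,cy),r=cv2.minEnclosingCircle(k[:,:2].astype('f4'));print(n,'base',cx,cy,r)
    c=np.load(f'{n}_peg.npy');c=c[c[:,2]>.15];m=c.mean(0);print('peg',len(c),m,np.linalg.svd(c-m)[2][0],c.min(0),c.max(0))
E
```

```text
scene brush 0.173 99 [ 0.4613 -0.3186  0.2009] [[0.4566, -0.3245, 0.1763], [0.4697, -0.3142, 0.2215]]
[0.00229576 0.00382666] [-0.88605489 -0.46358035]
scene brush 0.09 41 [ 0.4653 -0.3238  0.1102] [[0.4625, -0.328, 0.0912], [0.47, -0.32, 0.1277]]
[0.00166615 0.0022959 ] [-0.83136968 -0.55571977]
scene brush 0.137 50 [ 0.4588 -0.3136  0.161 ] [[0.4533, -0.3347, 0.142], [0.4773, -0.3087, 0.172]]
[0.00220498 0.00908809] [-0.68094897  0.73233086]
scene tall 0.4580748677253723 0.2583214044570923 0.03569953143596649 0.21962571243648232
scene base 0.49994775652885437 0.2632249593734741 0.05492953211069107
peg 143 [0.45983829 0.2593226  0.1925581 ] [-0.80816587 -0.10270969  0.57992987] [0.42056674 0.25030194 0.16170999] [0.49450463 0.26962809 0.21962571]
top brush 0.173 49 [ 0.4614 -0.3224  0.2113] [[0.456, -0.3368, 0.1735], [0.4738, -0.3183, 0.2217]]
[0.00418934 0.0061545 ] [-0.57880792  0.81546391]
top brush 0.137 17 [ 0.4563 -0.3176  0.1651] [[0.4532, -0.3241, 0.1544], [0.4603, -0.3126, 0.1717]]
[0.00197547 0.00360366] [-0.28479007  0.95858991]
top tall 0.476253479719162 0.013884373009204865 0.03343928977847099 0.12115692030560976
top base 0.5007283091545105 0.25832629203796387 0.05528576299548149<stdin>:16: RuntimeWarning: Mean of empty slice.
  ret = um.true_divide(
Traceback (most recent call last):
ValueError: zero-size array to reduction operation minimum which has no identity
```

The scene shows the brush at about (410,159), partly behind the arm. The tall tumbler is at (302,249), the short one at (358,219), and the stand at (198,326) with its peg pointing toward the robot. I'll check the wrist camera geometry before moving above the brush.

```bash
python3 - <<'E'
from h import *
s=ctrl.get_state();M=R.from_quat(s['tcp_rot']).as_matrix();print(M.round(3))
print({k:np.round(v,3).tolist() for k,v in ctrl.camera_params('wrist').items()})
print('to above brush (0.40,-0.325,0.36) tool units', M.T@(np.array([.425,-.33,.36])-s['eef_pos'])/.3)
E
```

```text
[[-0.943  0.     0.333]
 [-0.333 -0.    -0.943]
 [-0.    -1.     0.   ]]
{'fx': 280.67, 'fy': 280.67, 'cx': 314.193, 'cy': 195.657, 'distortion': [-0.035, 0.0, 0.0, 0.0, 0.0], 'tool_from_camera': [[-0.0, 0.966, 0.26, -0.065], [0.001, -0.26, 0.966, -0.117], [1.0, 0.0, -0.0, -0.0], [0.0, 0.0, 0.0, 1.0]]}
to above brush (0.40,-0.325,0.36) tool units [-0.96895143 -0.34551749 -0.74074362]
```

View pics/crop1.png

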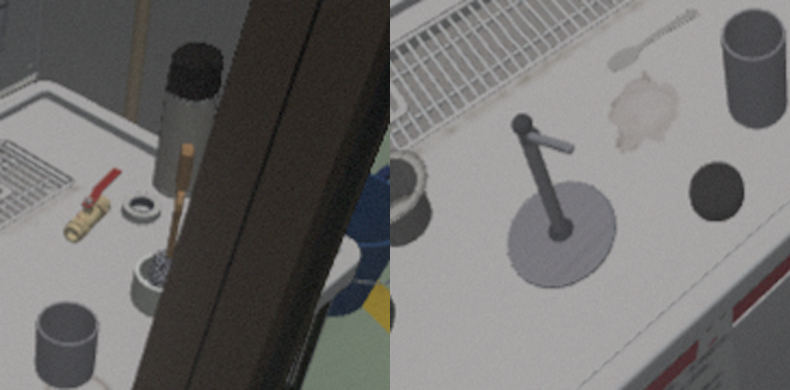

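Request:
{"api": "arm_command", "payload": {
  "steps": [
    {"hand":1,"travel":[0,-0.18,0],"rotation":[0,0,0]},
    {"hand":1,"travel":[0,-0.17,0],"rotation":[0,0,0]},
    {"hand":1,"travel":[-0.145,0,-0.103],"rotation":[0,0,0]},
    {"hand":1,"travel":[-0.145,0,-0.103],"rotation":[0,0,0]},
    {"hand":1,"travel":[-0.145,0,-0.103],"rotation":[0,0,0]},
    {"hand":1,"travel":[-0.145,0,-0.103],"rotation":[0,0,0]},
    {"hand":1,"travel":[-0.145,0,-0.103],"rotation":[0,0,0]},
    {"hand":1,"travel":[-0.145,0,-0.103],"rotation":[0,0,0]},
    {"hand":1,"travel":[-0.145,0,-0.103],"rotation":[0,0,0]}
  ]
}}

```text
time: 1.82
eef_pos: [0.4443, -0.3253, 0.3657]
tcp_rot: [0.116, -0.697, 0.698, -0.118]
contact_force: [0.9, 0.1, -0.2]
opening: 0.999
```

```bash
cat > look.py <<'E'
from h import *
import sys
tag=sys.argv[1]
s=ctrl.get_state();print(s['time'],s['eef_pos'].round(4));print(R.from_quat(s['tcp_rot']).as_matrix().round(3).tolist())
for n in sys.argv[2].split(','):
    s=ctrl.get_state();im,d=ctrl.read_camera(n);cv2.imwrite(f'pics/{n}{tag}.png',im);np.savez(f'{n}{tag}.npz',im=im,d=d,p=s['eef_pos'],q=s['tcp_rot'])
    for t in sys.argv[3].split(','):
        for m in ctrl.masks_of(n,t)[:1]:
            c=cloud(n,m['region'],d,s);np.save(f'{n}{tag}_{t}.npy',c)
            print(n,t,round(m['score'],2),m['at'],m['region'].sum(),np.round(np.percentile(c,[2,50,98],axis=0),3).tolist() if len(c) else '')
E
python3 look.py 1 wrist,scene brush,caddy
```

```text
1.825 [ 0.4443 -0.3253  0.3657]
[[-0.945, 0.003, 0.326], [-0.326, -0.002, -0.945], [-0.003, -1.0, 0.003]]
wrist brush 0.63 [318.3, 157.3] 1027 [[0.447, -0.351, 0.005], [0.47, -0.326, 0.158], [0.485, -0.309, 0.223]]
wrist caddy 0.79 [323.8, 136.4] 831 [[0.445, -0.363, 0.004], [0.484, -0.323, 0.029], [0.505, -0.295, 0.046]]
```

```bash
python3 - <<'E'
from h import *
f=np.load('wrist1.npz');im=f['im'];cv2.imwrite('pics/w1c.png',cv2.resize(im[60:260,220:420],(600,600),interpolation=2))
c=np.load('wrist1_brush.npy')
for lo,hi in [(.216,.226),(.18,.214),(.14,.17),(.08,.13),(.06,.075)]:
    k=c[(c[:,2]>lo)&(c[:,2]<hi)]
    if len(k)<5: continue
    (x,y),(w,h),a=cv2.minAreaRect((k[:,:2]*1000).astype('f4'));print(lo,len(k),k.mean(0).round(4),x,y,w,h,a)
E
ls *.npy
```

```text
0.216 321 [ 0.4671 -0.328   0.2215] 466.674560546875 -328.27508544921875 13.790803909301758 21.754423141479492 35.95038986206055
0.18 91 [ 0.4721 -0.3247  0.1978] 471.7192687988281 -324.8683166503906 2.3614096641540527 20.01495361328125 33.062679290771484
0.14 126 [ 0.4681 -0.3277  0.1589] 467.03436279296875 -327.7904052734375 7.153339385986328 39.892555236816406 35.54275131225586
0.08 25 [ 0.4695 -0.3265  0.104 ] 468.9765625 -327.2529602050781 3.4607269763946533 8.733843803405762 24.158058166503906
0.06 233 [ 0.4718 -0.3248  0.0657] 472.21258544921875 -322.6567687988281 25.08173179626465 38.2177848815918 37.377960205078125
scene_brush.npy
scene_caddy.npy
scene_peg.npy
scene_peg_stand.npy
scene_tumbler_short.npy
scene_tumbler_tall.npy
top_brush.npy
top_caddy.npy
top_peg.npy
top_peg_stand.npy
top_tumbler_short.npy
top_tumbler_tall.npy
wrist1_brush.npy
wrist1_caddy.npy
```

View pics/w1c.png

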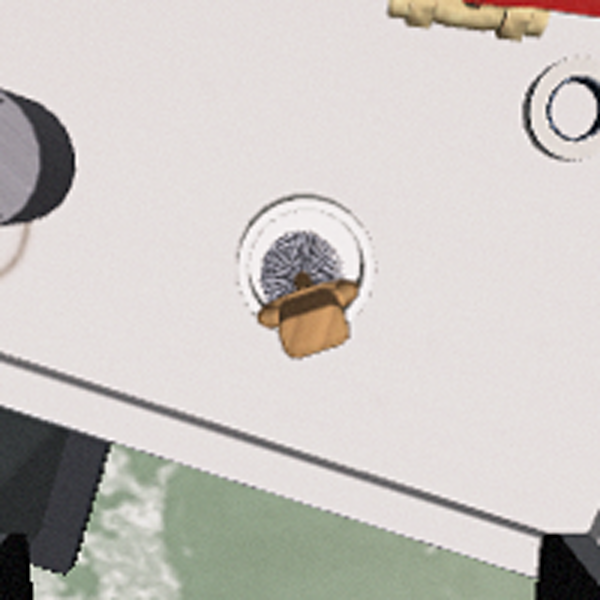

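View pics/scene1.png

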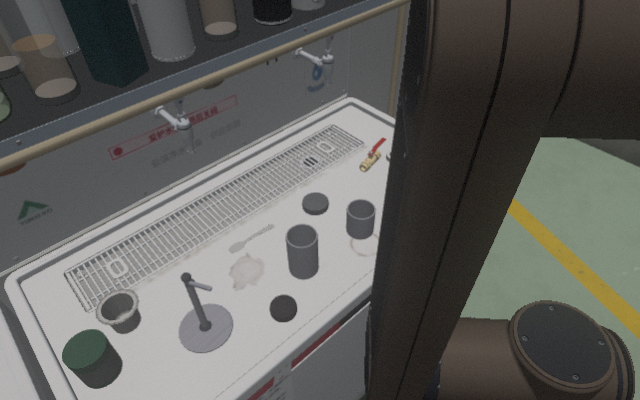

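Wrist picture: the grip tab is at about (323,166) in the full image and the caddy ring is at (321,149). The brush is upright, with its y axis at about 125.7 degrees. I'll turn and centre over it.

Request:
{"api": "arm_command", "payload": {
  "steps": [
    {"hand":1,"travel":[-0.067,0,0.034],"rotation":[0,-0.28,0]},
    {"hand":1,"travel":[0,0.15,0],"rotation":[0,-0.28,0]},
    {"hand":1,"travel":[0,0,0],"rotation":[0,0,0]}
  ]
}}

```text
time: 2.5
eef_pos: [0.4635, -0.3356, 0.3198]
tcp_rot: [0.217, -0.672, 0.674, -0.218]
contact_force: [-1.0, -0.2, 0.4]
opening: 0.998
```

```bash
cat > go.py <<'E'
from h import *
import sys
t=np.array([float(v) for v in sys.argv[1:4]]);s=ctrl.get_state();M=R.from_quat(s['tcp_rot']).as_matrix()
print(s['time'],s['eef_pos'].round(4),'units',(M.T@(t-s['eef_pos'])/.3).round(3),'zang',np.degrees(np.arctan2(M[1,2],M[0,2])).round(2),'M',M.round(3).tolist(),'q',s['qpos'].round(2),'F',s['contact_force'].round(1),s['opening'])
# rotation (tool units) to make y straight down & z at angle argv[4]
if len(sys.argv)>4:
    a=np.radians(float(sys.argv[4]));z=np.array([np.cos(a),np.sin(a),0]);y=np.array([0,0,-1.]);x=np.cross(y,z)
    G=np.c_[x,y,z];print('rot units',(np.degrees(R.from_matrix(M.T@G).as_rotvec())/30).round(3))
E
python3 go.py .4667 -.3283 .205 -54.3
```

```text
2.5 [ 0.4635 -0.3356  0.3198] units [-0.023  0.383 -0.015] zang -54.23 M [[-0.811, 0.002, 0.585], [-0.585, -0.003, -0.811], [-0.0, -1.0, 0.004]] q [-0.8   0.02  1.76 -0.    1.36  0.14] F [-1.  -0.2  0.4] 0.997978301414436
rot units [-0.007  0.002 -0.   ]
```

Request:
{"api": "arm_command", "payload": {
  "steps": [
    {"hand":1,"travel":[-0.023,0.05,-0.015],"rotation":[0,0,0]},
    {"hand":1,"travel":[0,0.1,0],"rotation":[0,0,0]},
    {"hand":1,"travel":[0,0.1,0],"rotation":[0,0,0]},
    {"hand":1,"travel":[0,0.08,0],"rotation":[0,0,0]},
    {"hand":1,"travel":[0,0.02,0],"rotation":[0,0,0]}
  ]
}}

```text
time: 3.12
eef_pos: [0.4683, -0.3321, 0.219]
tcp_rot: [0.21, -0.669, 0.68, -0.215]
contact_force: [-0.1, -1.0, -0.5]
opening: 0.998
```

```bash
python3 go.py .4667 -.3283 .205 -54.3; python3 look.py 2 wrist brush; python3 - <<'E'
from h import *
c=np.load('wrist2_brush.npy')
k=c[(c[:,2]>.214)&(c[:,2]<.23)];print(len(k),cv2.minAreaRect((k[:,:2]*1000).astype('f4')))
E
```

```text
3.125 [ 0.4683 -0.3321  0.219 ] units [-0.003  0.047 -0.014] zang -55.03 M [[-0.819, 0.012, 0.573], [-0.573, -0.012, -0.819], [-0.003, -1.0, 0.016]] q [-0.79  0.09  1.87  0.    1.16  0.17] F [-0.1 -1.  -0.5] 0.9977736325390789
rot units [-0.031 -0.024 -0.005]
3.125 [ 0.4683 -0.3321  0.219 ]
[[-0.819, 0.012, 0.573], [-0.573, -0.012, -0.819], [-0.003, -1.0, 0.016]]
wrist brush 0.64 [306.2, 224.9] 4639 [[0.447, -0.345, 0.007], [0.47, -0.326, 0.182], [0.483, -0.312, 0.223]]
1399 ((467.2508850097656, -328.0212097167969), (13.959375381469727, 21.43464469909668), 35.51118087768555)
```

View pics/wrist2.png

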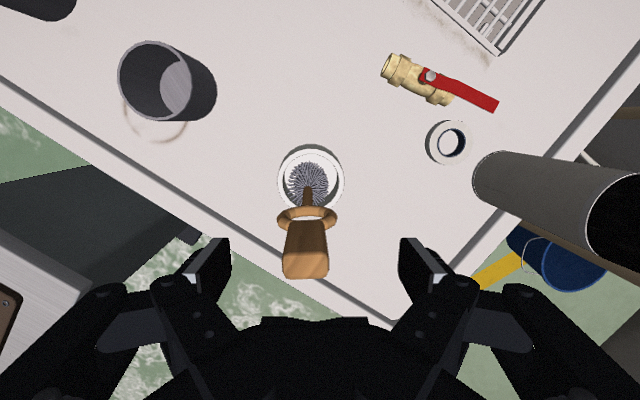

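The tab is at (305,250), between the fingers. Next I'll make the final corrections and close.

Request:
{"api": "arm_command", "payload": {
  "grip_force": 60,
  "steps": [
    {"hand":1,"travel":[-0.003,0.04,-0.014],"rotation":[-0.031,-0.024,0]},
    {"hand":1,"travel":[0,0.01,0],"rotation":[0,0,0]},
    {"hand":1,"travel":[0,0,0],"rotation":[0,0,0]}
  ]
}}

```text
time: 3.6
eef_pos: [0.4684, -0.3296, 0.2077]
tcp_rot: [0.215, -0.671, 0.675, -0.219]
contact_force: [-0.6, -0.3, -0.2]
opening: 1.006
```

```bash
python3 go.py .4672 -.328 .205 -54.4
```

```text
3.6 [ 0.4684 -0.3296  0.2077] units [ 0.     0.009 -0.007] zang -54.27 M [[-0.812, 0.007, 0.584], [-0.584, -0.003, -0.812], [-0.004, -1.0, 0.006]] q [-0.79  0.1   1.88  0.    1.15  0.15] F [-0.6 -0.3 -0.2] 1.0064980102684955
rot units [-0.012  0.004 -0.008]
```

Request:
{"api": "arm_command", "payload": {
  "grip_force": 60,
  "steps": [
    {"hand":1,"travel":[0,0.009,-0.007],"rotation":[-0.012,0,-0.008]},
    {"hand":0,"travel":[0,0,0],"rotation":[0,0,0]},
    {"hand":0,"travel":[0,0,0],"rotation":[0,0,0]},
    {"hand":0,"travel":[0,0,0],"rotation":[0,0,0]},
    {"hand":0,"travel":[0,0,0],"rotation":[0,0,0]},
    {"hand":0,"travel":[0,0,0],"rotation":[0,0,0]},
    {"hand":0,"travel":[0,0,0],"rotation":[0,0,0]},
    {"hand":0,"travel":[0,0,0],"rotation":[0,0,0]}
  ]
}}

```text
time: 4.6
eef_pos: [0.4675, -0.3281, 0.2059]
tcp_rot: [0.217, -0.672, 0.674, -0.217]
contact_force: [0.4, 0.8, -0.5]
opening: 0.247
```

```bash
python3 go.py .4672 -.328 .37 -54.3
```

```text
4.6 [ 0.4675 -0.3281  0.2059] units [ 0.001 -0.547 -0.   ] zang -54.28 M [[-0.812, 0.001, 0.584], [-0.584, -0.001, -0.812], [0.0, -1.0, 0.002]] q [-0.79  0.11  1.88 -0.    1.15  0.16] F [ 0.4  0.8 -0.5] 0.2473823220935089
rot units [-0.003  0.001  0.   ]
```

Request:
{"api": "arm_command", "payload": {
  "steps": [
    {"hand":0,"travel":[0,-0.08,0],"rotation":[0,0,0]},
    {"hand":0,"travel":[0,-0.15,0],"rotation":[0,0,0]},
    {"hand":0,"travel":[0,-0.15,0],"rotation":[0,0,0]},
    {"hand":0,"travel":[0,-0.14,0],"rotation":[0,0,0]},
    {"hand":0,"travel":[0,-0.02,0],"rotation":[0,0,0]}
  ]
}}

```text
time: 5.22
eef_pos: [0.4665, -0.3271, 0.3688]
tcp_rot: [-0.218, 0.675, -0.671, 0.216]
contact_force: [0.4, -0.8, -0.9]
opening: 0.253
```

```bash
python3 go.py .44 -.1 .37 -54.3;python3 look.py 3 wrist brush,tumbler_short
```

```text
5.225 [ 0.4665 -0.3271  0.3688] units [-0.37  -0.001 -0.666] zang -54.28 M [[-0.812, -0.004, 0.584], [-0.584, 0.004, -0.812], [0.001, -1.0, -0.006]] q [-0.79 -0.01  1.7  -0.    1.45  0.16] F [ 0.4 -0.8 -0.9] 0.25304184501727894
rot units [0.011 0.001 0.003]
5.225 [ 0.4665 -0.3271  0.3688]
[[-0.812, -0.004, 0.584], [-0.584, 0.004, -0.812], [0.001, -1.0, -0.006]]
wrist brush 0.87 [310.6, 241.2] 5429 [[0.449, -0.343, 0.181], [0.469, -0.325, 0.355], [0.482, -0.311, 0.386]]
wrist tumbler_short 0.97 [227.3, 94.9] 2245 [[0.439, -0.195, 0.003], [0.469, -0.151, 0.03], [0.502, -0.13, 0.075]]
```

View pics/wrist3.png

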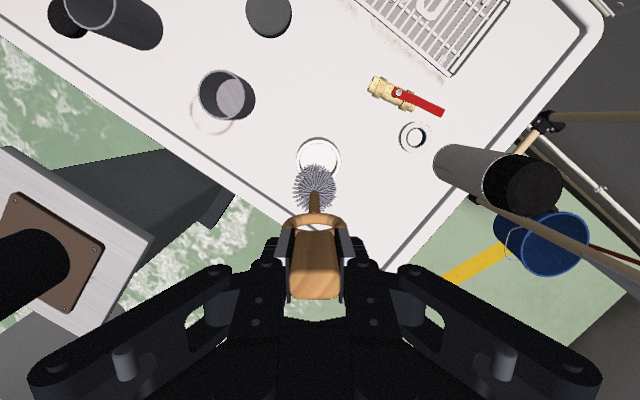

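The brush is held with its head clear of the caddy, at (315,190). I'll turn toward the peg heading, then carry it toward the tall tumbler.

Request:
{"api": "arm_command", "payload": {
  "steps": [
    {"hand":0,"travel":[0,0,0],"rotation":[0,0.24,0]},
    {"hand":0,"travel":[0,0,0],"rotation":[0,0.24,0]},
    {"hand":0,"travel":[0,0,0],"rotation":[0,0.24,0]},
    {"hand":0,"travel":[0,0,0],"rotation":[0,0.23,0]},
    {"hand":0,"travel":[0,0,0],"rotation":[0,0,0]}
  ]
}}

```text
time: 6.0
eef_pos: [0.4622, -0.323, 0.3471]
tcp_rot: [-0.049, 0.716, -0.695, 0.029]
contact_force: [-0.1, 0.2, -2.1]
opening: 0.253
```

```bash
python3 go.py .46 -.1 .37 -82.7
```

```text
6.0 [ 0.4622 -0.323   0.3471] units [-0.073 -0.055 -0.742] zang -83.67 M [[-0.993, -0.029, 0.11], [-0.111, 0.028, -0.993], [0.026, -0.999, -0.031]] q [-0.79  0.    1.73 -0.    1.45  0.67] F [-0.1  0.2 -2.1] 0.25321346852973053
rot units [ 0.06  -0.032  0.048]
```

Request:
{"api": "arm_command", "payload": {
  "steps": [
    {"hand":0,"travel":[-0.012,-0.04,-0.15],"rotation":[0.06,-0.03,0.048]},
    {"hand":0,"travel":[-0.015,-0.02,-0.15],"rotation":[0,0,0]},
    {"hand":0,"travel":[-0.015,-0.01,-0.15],"rotation":[0,0,0]},
    {"hand":0,"travel":[-0.015,-0.01,-0.15],"rotation":[0,0,0]},
    {"hand":0,"travel":[-0.015,-0.01,-0.15],"rotation":[0,0,0]}
  ]
}}

```text
time: 6.62
eef_pos: [0.4531, -0.0928, 0.3666]
tcp_rot: [-0.051, 0.709, -0.702, 0.042]
contact_force: [1.2, 0.0, -1.5]
opening: 0.246
```

```bash
python3 go.py .476 .014 .37 -82.7; python3 look.py 4 wrist brush,tumbler_tall,peg,peg_stand
```

```text
6.625 [ 0.4531 -0.0928  0.3666] units [-0.123 -0.009 -0.343] zang -82.43 M [[-0.991, -0.013, 0.132], [-0.132, 0.01, -0.991], [0.011, -1.0, -0.011]] q [-0.42 -0.26  1.93  0.    1.49  1.01] F [ 1.2  0.  -1.5] 0.2459987729783581
rot units [0.022 0.009 0.022]
6.625 [ 0.4531 -0.0928  0.3666]
[[-0.991, -0.013, 0.132], [-0.132, 0.01, -0.991], [0.011, -1.0, -0.011]]
wrist brush 0.61 [312.9, 241.1] 5401 [[0.431, -0.109, 0.014], [0.457, -0.092, 0.353], [0.468, -0.075, 0.384]]
wrist tumbler_tall 0.88 [240.8, 139.3] 2682 [[0.446, -0.017, 0.001], [0.474, 0.029, 0.06], [0.509, 0.048, 0.115]]
wrist peg 0.87 [7.5, 115.4] 434 [[0.45, 0.252, -0.001], [0.479, 0.255, 0.176], [0.497, 0.458, 0.192]]
wrist peg_stand 0.71 [97.8, 99.6] 4860 [[0.453, 0.21, 0.0], [0.5, 0.255, 0.008], [0.548, 0.307, 0.185]]
```

View pics/wrist4.png

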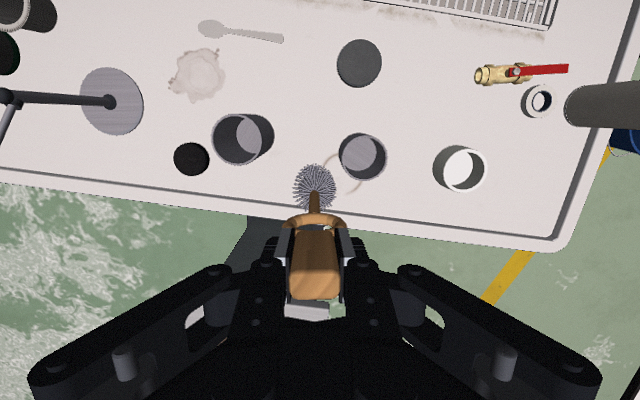

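The tumbler is at (243,139), the short tumbler at (362,156), and the stand at (112,101). I'll fit the positions.

```bash
python3 - <<'E'
from h import *
c=np.load('wrist4_tumbler_tall.npy')
k=c[(c[:,2]>.110)&(c[:,2]<.118)];print(len(k),cv2.minEnclosingCircle((k[:,:2]*1000).astype('f4')))
A=np.c_[2*k[:,:2],np.ones(len(k))];x=np.linalg.lstsq(A,(k[:,:2]**2).sum(1),rcond=None)[0];print(x[:2],np.sqrt(x[2]+x[0]**2+x[1]**2))
f=np.load('wrist4.npz');M=R.from_quat(f['q']).as_matrix()
c=(np.load('wrist4_brush.npy')-f['p'])@M
for lo,hi in [(-.025,-.012),(.035,.065),(.07,.12),(.13,.145),(.135,.2)]:
    k=c[(c[:,1]>lo)&(c[:,1]<hi)&(abs(c[:,2])<.03)]
    if len(k): print(lo,len(k),np.percentile(k,[2,50,98],axis=0).round(4).tolist())
c=np.load('wrist4_peg_stand.npy')
k=c[(c[:,2]<.012)&(c[:,2]>.005)];print(cv2.minEnclosingCircle((k[:,:2]*1000).astype('f4')))
c=np.load('wrist4_peg.npy');k=c[c[:,2]>.15];print(k[:,:].min(0),k.max(0))
for lo in np.arange(.16,.22,.005):
    q=k[(k[:,2]>lo)&(k[:,2]<lo+.005)]
    if len(q):print(lo,q.mean(0).round(4),len(q))
E
```

```text
437 ((477.2379150390625, 15.95651626586914), 33.90748596191406)
[0.47701834 0.015778  ] 0.03193584322885691
-0.025 1541 [[-0.0061, -0.0176, -0.0099], [-0.0012, -0.016, -0.0], [0.0064, -0.0124, 0.01]]
0.035 577 [[-0.0034, 0.0368, -0.0183], [-0.0018, 0.0586, 0.0012], [0.0034, 0.0649, 0.0188]]
0.07 195 [[-0.0036, 0.0709, -0.0042], [-0.0029, 0.0917, -0.0002], [0.0004, 0.1189, 0.0042]]
0.13 609 [[-0.0175, 0.1355, -0.0153], [-0.003, 0.1402, -0.0002], [0.0159, 0.1449, 0.0169]]
0.135 1165 [[-0.0192, 0.136, -0.0157], [-0.0052, 0.1449, 0.0016], [0.0167, 0.1865, 0.0187]]
((500.5499267578125, 259.8344421386719), 54.59860610961914)
[0.45083366 0.25018378 0.15983485] [0.4978023  0.26743258 0.19424862]
0.16 [0.4913 0.2552 0.1632] 24
0.165 [0.4917 0.2549 0.1679] 63
0.17 [0.488  0.2566 0.1724] 84
0.17500000000000002 [0.4798 0.2564 0.1775] 74
0.18000000000000002 [0.473  0.2554 0.1827] 70
0.18500000000000003 [0.4652 0.2539 0.1873] 61
0.19000000000000003 [0.4577 0.2526 0.1915] 33
```

Request:
{"api": "arm_command", "payload": {
  "steps": [
    {"hand":0,"travel":[-0.05,-0.015,-0.14],"rotation":[0.022,0,0.022]},
    {"hand":0,"travel":[-0.05,-0.01,-0.14],"rotation":[0,0,0]},
    {"hand":0,"travel":[-0.027,-0.005,-0.069],"rotation":[0,0,0]},
    {"hand":0,"travel":[0,0,0],"rotation":[0,0,0]}
  ]
}}

```text
time: 7.38
eef_pos: [0.4793, 0.0113, 0.3732]
tcp_rot: [0.046, -0.705, 0.706, -0.043]
contact_force: [-0.8, -0.2, -0.9]
opening: 0.251
```

```bash
python3 go.py .477 .0159 .325 -82.5
```

```text
7.375 [0.4793 0.0113 0.3732] units [ 0.005  0.161 -0.016] zang -82.85 M [[-0.992, -0.004, 0.125], [-0.125, -0.002, -0.992], [0.004, -1.0, 0.001]] q [-0.19 -0.22  1.89 -0.    1.48  1.26] F [-0.8 -0.2 -0.9] 0.25148153764892206
rot units [-0.003 -0.012  0.008]
```

Request:
{"api": "arm_command", "payload": {
  "steps": [
    {"hand":0,"travel":[0.005,0.05,-0.016],"rotation":[0,0,0]},
    {"hand":0,"travel":[0,0.09,0],"rotation":[0,0,0]},
    {"hand":0,"travel":[0,0,0],"rotation":[0,0,0]}
  ]
}}

```text
time: 7.75
eef_pos: [0.4762, 0.0127, 0.3268]
tcp_rot: [0.046, -0.705, 0.706, -0.04]
contact_force: [-0.4, 0.6, -0.8]
opening: 0.25
```

```bash
python3 go.py .477 .0159 .212 -82.5; python3 look.py 5 wrist brush,tumbler_tall; python3 - <<'E'
from h import *
c=np.load('wrist5_tumbler_tall.npy')
k=c[(c[:,2]>.110)&(c[:,2]<.118)];print(len(k),cv2.minEnclosingCircle((k[:,:2]*1000).astype('f4')))
E
```

```text
7.75 [0.4762 0.0127 0.3268] units [-0.007  0.383 -0.011] zang -83.09 M [[-0.993, -0.008, 0.12], [-0.12, -0.002, -0.993], [0.008, -1.0, 0.001]] q [-0.18 -0.21  1.96 -0.    1.4   1.27] F [-0.4  0.6 -0.8] 0.25021562937922065
rot units [-0.002 -0.02   0.016]
7.75 [0.4762 0.0127 0.3268]
[[-0.993, -0.008, 0.12], [-0.12, -0.002, -0.993], [0.008, -1.0, 0.001]]
wrist brush 0.82 [312.7, 242.1] 5432 [[0.458, -0.005, 0.135], [0.48, 0.013, 0.313], [0.492, 0.028, 0.344]]
wrist tumbler_tall 0.57 [307.1, 162.1] 1441 [[0.455, -0.015, 0.003], [0.481, 0.024, 0.043], [0.511, 0.047, 0.122]]
300 ((478.27947998046875, 16.409664154052734), 33.28135299682617)
```

View pics/wrist5.png

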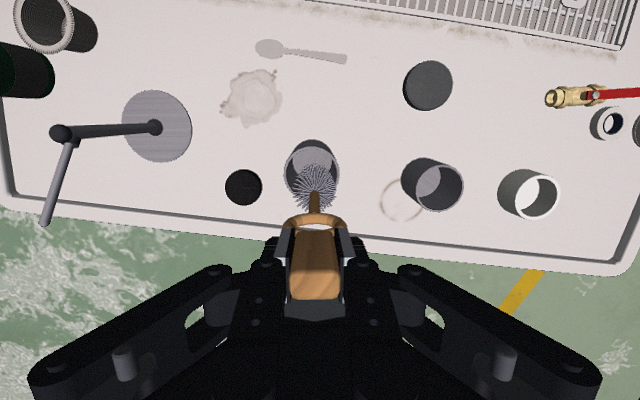

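The head at (315,188) is just above the tumbler's mouth at (311,165), and the positions agree. I'll lower it in steps and watch the force.

Request:
{"api": "arm_command", "payload": {
  "steps": [
    {"hand":0,"travel":[-0.006,0.03,-0.012],"rotation":[0,-0.02,0.016]},
    {"hand":0,"travel":[0,0.06,0],"rotation":[0,0,0]},
    {"hand":0,"travel":[0,0.06,0],"rotation":[0,0,0]},
    {"hand":0,"travel":[0,0.0,0],"rotation":[0,0,0]}
  ]
}}

```text
time: 8.4
eef_pos: [0.4801, 0.0165, 0.2842]
tcp_rot: [0.043, -0.704, 0.707, -0.05]
contact_force: [-0.3, -0.0, -1.4]
opening: 0.248
```

```bash
python3 go.py .4775 .016 .212 -82.5
```

```text
8.4 [0.4801 0.0165 0.2842] units [ 0.011  0.241 -0.   ] zang -82.43 M [[-0.991, 0.01, 0.132], [-0.132, -0.003, -0.991], [-0.01, -1.0, 0.004]] q [-0.18 -0.18  2.01 -0.    1.3   1.26] F [-0.3 -0.  -1.4] 0.24842572724262474
rot units [-0.008  0.002 -0.019]
```

Request:
{"api": "arm_command", "payload": {
  "steps": [
    {"hand":0,"travel":[0.009,0.04,0],"rotation":[0,0,-0.019]},
    {"hand":0,"travel":[0,0.07,0],"rotation":[0,0,0]},
    {"hand":0,"travel":[0,0.07,0],"rotation":[0,0,0]},
    {"hand":0,"travel":[0,0.03,0],"rotation":[0,0,0]}
  ]
}}

```text
time: 8.9
eef_pos: [0.4778, 0.0158, 0.2193]
tcp_rot: [0.046, -0.704, 0.707, -0.047]
contact_force: [-0.6, -0.5, -1.3]
opening: 0.253
```

```bash
python3 go.py .4775 .016 .211 -82.5
```

```text
8.9 [0.4778 0.0158 0.2193] units [ 0.001  0.028 -0.001] zang -82.42 M [[-0.991, 0.002, 0.132], [-0.132, -0.005, -0.991], [-0.001, -1.0, 0.005]] q [-0.18 -0.12  2.08 -0.    1.18  1.26] F [-0.6 -0.5 -1.3] 0.2525518682829162
rot units [-0.009  0.003 -0.002]
```

Request:
{"api": "arm_command", "payload": {
  "steps": [
    {"hand":0,"travel":[0,0.03,0],"rotation":[-0.009,0,0]},
    {"hand":0,"travel":[0,0,0],"rotation":[0,0,0]},
    {"hand":0,"travel":[0,0,0],"rotation":[0,0,0]}
  ]
}}

```text
time: 9.28
eef_pos: [0.4782, 0.0156, 0.2102]
tcp_rot: [0.046, -0.706, 0.706, -0.047]
contact_force: [0.7, -0.3, 0.1]
opening: 0.244
```

```bash
python3 go.py .4775 .016 .275 -82.5; python3 look.py 6 wrist,scene brush,tumbler_tall
```

```text
9.275 [0.4782 0.0156 0.2102] units [ 0.002 -0.216 -0.002] zang -82.42 M [[-0.991, 0.001, 0.132], [-0.132, 0.0, -0.991], [-0.001, -1.0, 0.0]] q [-0.18 -0.11  2.09  0.    1.16  1.26] F [ 0.7 -0.3  0.1] 0.24435920677595013
rot units [-0.     0.003 -0.003]
9.275 [0.4782 0.0156 0.2102]
[[-0.991, 0.001, 0.132], [-0.132, 0.0, -0.991], [-0.001, -1.0, 0.0]]
wrist brush 0.9 [312.6, 244.7] 5314 [[0.465, -0.001, 0.036], [0.482, 0.016, 0.198], [0.493, 0.031, 0.227]]
wrist tumbler_tall 0.91 [298.5, 199.6] 3190 [[0.446, -0.015, 0.003], [0.475, 0.023, 0.076], [0.511, 0.048, 0.115]]
scene brush 0.88 [300.5, 220.0] 349 [[0.47, -0.085, 0.002], [0.474, 0.017, 0.161], [0.6, 0.036, 0.228]]
scene tumbler_tall 0.84 [303.1, 253.8] 1414 [[0.444, -0.013, 0.008], [0.462, 0.029, 0.076], [0.509, 0.052, 0.116]]
```

View pics/wrist6.png

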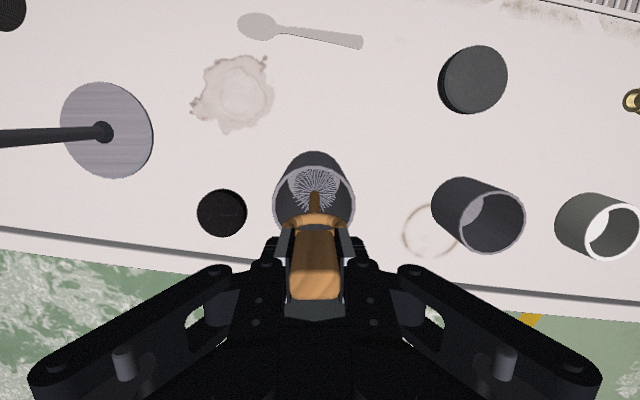

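The head at (315,190) is inside the tumbler, end about 10 mm above the worktop and 5 mm above the inner floor. Now up.

Request:
{"api": "arm_command", "payload": {
  "steps": [
    {"hand":0,"travel":[0.002,-0.07,-0.002],"rotation":[0,0,0]},
    {"hand":0,"travel":[0,-0.08,0],"rotation":[0,0,0]},
    {"hand":0,"travel":[0,-0.08,0],"rotation":[0,0,0]},
    {"hand":0,"travel":[0,0,0],"rotation":[0,0,0]},
    {"hand":0,"travel":[0,0,0],"rotation":[0,0,0]}
  ]
}}

```text
time: 10.2
eef_pos: [0.4765, 0.0164, 0.2796]
tcp_rot: [-0.047, 0.706, -0.705, 0.047]
contact_force: [0.1, 0.1, -1.4]
opening: 0.245
```

```bash
python3 go.py .4775 .016 .210 -82.5
```

```text
10.2 [0.4765 0.0164 0.2796] units [-0.003  0.232  0.002] zang -82.41 M [[-0.991, -0.001, 0.132], [-0.132, 0.0, -0.991], [0.001, -1.0, -0.001]] q [-0.18 -0.18  2.02  0.    1.3   1.26] F [ 0.1  0.1 -1.4] 0.24533486507132884
rot units [0.001 0.003 0.001]
```

Request:
{"api": "arm_command", "payload": {
  "steps": [
    {"hand":0,"travel":[-0.003,0.06,0.002],"rotation":[0,0,0]},
    {"hand":0,"travel":[0,0.07,0],"rotation":[0,0,0]},
    {"hand":0,"travel":[0,0.07,0],"rotation":[0,0,0]},
    {"hand":0,"travel":[0,0.025,0],"rotation":[0,0,0]},
    {"hand":0,"travel":[0,0.005,0],"rotation":[0,0,0]},
    {"hand":0,"travel":[0,0,0],"rotation":[0,0,0]}
  ]
}}

```text
time: 10.95
eef_pos: [0.4757, 0.0163, 0.205]
tcp_rot: [-0.05, 0.707, -0.704, 0.044]
contact_force: [0.8, 0.0, 0.0]
opening: 0.253
```

```bash
python3 go.py .4775 .016 .210 -82.5
```

```text
10.95 [0.4757 0.0163 0.205 ] units [-0.006 -0.017  0.002] zang -82.42 M [[-0.991, -0.009, 0.132], [-0.132, 0.002, -0.991], [0.009, -1.0, -0.004]] q [-0.18 -0.11  2.1   0.    1.16  1.26] F [0.8 0.  0. ] 0.25254195751766445
rot units [0.007 0.003 0.017]
```

Request:
{"api": "arm_command", "payload": {
  "steps": [
    {"hand":0,"travel":[0,-0.005,0],"rotation":[0,0,0]},
    {"hand":0,"travel":[-0.005,-0.06,0.002],"rotation":[0.007,0.003,0.017]},
    {"hand":0,"travel":[0,-0.09,0],"rotation":[0,0,0]},
    {"hand":0,"travel":[0,-0.12,0],"rotation":[0,0,0]},
    {"hand":0,"travel":[0,-0.15,0],"rotation":[0,0,0]},
    {"hand":0,"travel":[0,-0.15,0],"rotation":[0,0,0]}
  ]
}}

```text
time: 11.7
eef_pos: [0.4752, 0.0161, 0.3781]
tcp_rot: [-0.049, 0.706, -0.705, 0.043]
contact_force: [0.2, -0.6, -2.0]
opening: 0.251
```

```bash
python3 go.py .40 .1 .39 -82.5; python3 look.py 7 wrist,top brush,tumbler_tall,peg,peg_stand; python3 - <<'E'
from h import *
for n in ['wrist7','top7']:
  try:
    c=np.load(n+'_peg_stand.npy')
    k=c[(c[:,2]<.012)&(c[:,2]>.005)];print(cv2.minEnclosingCircle((k[:,:2]*1000).astype('f4')))
    for k in [np.load(n+'_peg.npy'),c]:
     k=k[k[:,2]>.14]
     for lo in np.arange(.14,.22,.01):
      q=k[(k[:,2]>lo)&(k[:,2]<lo+.01)]
      if len(q):print(lo,np.median(q,0).round(4),len(q))
  except Exception as e: print(e)
f=np.load('wrist7.npz');M=R.from_quat(f['q']).as_matrix()
c=(np.load('wrist7_brush.npy')-f['p'])@M
for lo,hi in [(-.025,-.012),(.035,.065),(.07,.12),(.13,.145)]:
    k=c[(c[:,1]>lo)&(c[:,1]<hi)&(abs(c[:,2])<.03)]
    if len(k): print(lo,len(k),np.percentile(k,[2,50,98],axis=0).round(4).tolist())
E
```

```text
11.7 [0.4752 0.0161 0.3781] units [ 0.213 -0.037 -0.31 ] zang -82.54 M [[-0.991, -0.01, 0.13], [-0.13, 0.001, -0.992], [0.01, -1.0, -0.003]] q [-0.18 -0.23  1.89 -0.    1.5   1.26] F [ 0.2 -0.6 -2. ] 0.25121490914319705
rot units [ 0.005 -0.001  0.018]
11.7 [0.4752 0.0161 0.3781]
[[-0.991, -0.01, 0.13], [-0.13, 0.001, -0.992], [0.01, -1.0, -0.003]]
wrist brush 0.7 [314.1, 244.6] 5244 [[0.463, 0.0, 0.203], [0.479, 0.016, 0.367], [0.49, 0.031, 0.395]]
wrist tumbler_tall 0.93 [318.2, 159.0] 1365 [[0.457, -0.015, 0.003], [0.48, 0.017, 0.006], [0.511, 0.047, 0.191]]
wrist peg 0.73 [292.2, 59.0] 716 [[0.619, -0.012, -0.0], [0.63, 0.073, 0.005], [0.64, 0.112, 0.009]]
wrist peg_stand 0.84 [164.8, 127.1] 4481 [[0.432, 0.212, 0.004], [0.499, 0.255, 0.008], [0.548, 0.304, 0.212]]
top brush 0.48 [289.2, 210.6] 86 [[0.446, 0.002, 0.007], [0.471, 0.022, 0.24], [0.52, 0.051, 0.415]]
top peg 0.52 [196.8, 208.8] 106 [[0.424, 0.247, 0.002], [0.465, 0.254, 0.188], [0.504, 0.309, 0.218]]
top peg_stand 0.98 [212.1, 209.1] 1149 [[0.444, 0.213, 0.002], [0.495, 0.254, 0.009], [0.549, 0.307, 0.204]]
((500.26
[... 767 characters left out ...]
5 0.1477] 3
0.15000000000000002 [0.4999 0.2536 0.1547] 4
0.16000000000000003 [0.4917 0.2541 0.169 ] 10
0.17000000000000004 [0.4899 0.2562 0.176 ] 27
0.18000000000000005 [0.497  0.2572 0.1845] 47
0.19000000000000006 [0.4569 0.2523 0.1968] 15
0.20000000000000007 [0.4433 0.2514 0.2046] 17
0.21000000000000008 [0.4301 0.25   0.2158] 14
-0.025 1558 [[-0.0061, -0.0176, -0.01], [-0.0011, -0.016, 0.0004], [0.0066, -0.0126, 0.0103]]
0.035 553 [[-0.0033, 0.0365, -0.0177], [-0.0018, 0.0583, 0.0033], [0.0034, 0.0649, 0.0187]]
0.07 193 [[-0.0037, 0.0709, -0.0042], [-0.0029, 0.0916, -0.0002], [0.0002, 0.1189, 0.0042]]
0.13 581 [[-0.0171, 0.1353, -0.0154], [-0.0033, 0.14, -0.0002], [0.0141, 0.1449, 0.0164]]
```

View pics/wrist7.png

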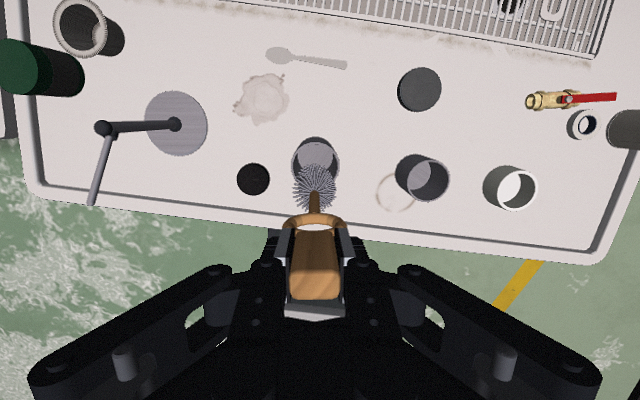

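The stand's base is at (176,123) and the peg runs from (103,129) to its tip at (93,203). Its axis starts at about (0.494,0.259,0.165) with heading about 186 degrees. I'll carry the brush to a point off the tip.

Request:
{"api": "arm_command", "payload": {
  "steps": [
    {"hand":0,"travel":[0.045,-0.01,-0.16],"rotation":[0,0.05,0.018]},
    {"hand":0,"travel":[0.045,-0.01,-0.16],"rotation":[0,0,0]},
    {"hand":0,"travel":[0.045,-0.01,-0.16],"rotation":[0,0,0]},
    {"hand":0,"travel":[0.045,-0.01,-0.16],"rotation":[0,0,0]},
    {"hand":0,"travel":[0.045,-0.01,-0.14],"rotation":[0,0,0]},
    {"hand":0,"travel":[0,0,0],"rotation":[0,0,0]}
  ]
}}

```text
time: 12.95
eef_pos: [0.3796, 0.247, 0.3864]
tcp_rot: [-0.039, 0.707, -0.705, 0.031]
contact_force: [-0.8, -1.5, -1.2]
opening: 0.25
```

```bash
python3 go.py .3762 .2466 .2997 -84
```

```text
12.95 [0.3796 0.247  0.3864] units [0.008 0.289 0.002] zang -84.29 M [[-0.995, -0.012, 0.1], [-0.1, 0.003, -0.995], [0.012, -1.0, -0.004]] q [ 0.35 -0.29  1.92  0.01  1.52  1.82] F [-0.8 -1.5 -1.2] 0.25021001877840776
rot units [ 0.008 -0.009  0.022]
```

Request:
{"api": "arm_command", "payload": {
  "steps": [
    {"hand":0,"travel":[0.01,0.09,0.002],"rotation":[0.008,-0.009,0.022]},
    {"hand":0,"travel":[0,0.1,0],"rotation":[0,0,0]},
    {"hand":0,"travel":[0,0.08,0],"rotation":[0,0,0]},
    {"hand":0,"travel":[0,0,0],"rotation":[0,0,0]}
  ]
}}

```text
time: 13.45
eef_pos: [0.3771, 0.2435, 0.3013]
tcp_rot: [0.037, -0.705, 0.707, -0.036]
contact_force: [0.1, 0.1, -1.5]
opening: 0.249
```

```bash
python3 go.py .4006 .2492 .2825 -84; python3 look.py 8 wrist,scene,top brush,peg,peg_stand; python3 - <<'E'
from h import *
for n in ['wrist8','scene8','top8']:
  try:
    c=np.load(n+'_peg_stand.npy')
    k=c[(c[:,2]<.012)&(c[:,2]>.005)];print(n,cv2.minEnclosingCircle((k[:,:2]*1000).astype('f4')))
    k=np.r_[np.load(n+'_peg.npy'),c]
    k=k[k[:,2]>.14]
    for lo in np.arange(.14,.22,.01):
      q=k[(k[:,2]>lo)&(k[:,2]<lo+.01)]
      if len(q):print(lo,np.median(q,0).round(4),len(q))
  except Exception as e: print(e)
E
```

```text
13.45 [0.3771 0.2435 0.3013] units [-0.08   0.062 -0.011] zang -84.08 M [[-0.995, -0.002, 0.103], [-0.103, -0.004, -0.995], [0.002, -1.0, 0.003]] q [ 0.35 -0.27  2.05 -0.    1.36  1.82] F [ 0.1  0.1 -1.5] 0.24920847626754736
rot units [-0.007 -0.003  0.004]
13.45 [0.3771 0.2435 0.3013]
[[-0.995, -0.002, 0.103], [-0.103, -0.004, -0.995], [0.002, -1.0, 0.003]]
wrist brush 0.73 [511.2, 114.2] 5597 [[0.445, -0.015, 0.012], [0.478, 0.023, 0.082], [0.507, 0.05, 0.115]]
wrist peg 0.65 [310.4, 95.4] 1084 [[0.423, 0.249, 0.163], [0.458, 0.255, 0.194], [0.493, 0.266, 0.218]]
wrist peg_stand 0.72 [309.0, 77.6] 5502 [[0.429, 0.214, 0.004], [0.493, 0.256, 0.008], [0.544, 0.309, 0.215]]
scene brush 0.98 [229.2, 311.7] 1310 [[0.361, 0.225, 0.001], [0.374, 0.247, 0.176], [0.452, 0.265, 0.323]]
scene peg 0.54 [195.7, 285.5] 130 [[0.422, 0.213, 0.002], [0.46, 0.259, 0.193], [0.584, 0.268, 0.22]]
scene peg_stand 0.65 [198.7, 323.9] 2288 [[0.436, 0.218, 0.002], [0.495, 0.267, 0.009], [0.547, 0.313, 0.202]]
top brush 0.62 [200.8, 251.7] 190 [[0.359, 0.224, 0.114], [0.373, 0.236, 0.159], [0.389, 0.257, 0.
[... 301 characters left out ...]
87 0.2589 0.1834] 694
0.19000000000000006 [0.4569 0.2558 0.1948] 358
0.20000000000000007 [0.4428 0.2542 0.205 ] 399
0.21000000000000008 [0.4287 0.2525 0.2146] 438
scene8 ((500.2846984863281, 262.6351623535156), 54.869422912597656)
0.14 [0.4957 0.2649 0.1454] 29
0.15000000000000002 [0.4965 0.2667 0.1537] 17
0.16000000000000003 [0.4884 0.2659 0.1663] 36
0.17000000000000004 [0.4902 0.2643 0.1748] 67
0.18000000000000005 [0.4736 0.2621 0.1844] 48
0.19000000000000006 [0.4577 0.2597 0.1952] 40
0.20000000000000007 [0.4442 0.2582 0.2043] 46
0.21000000000000008 [0.4285 0.2559 0.2156] 49
top8 ((500.9735412597656, 258.2139892578125), 54.94823455810547)
[Errno 2] No such file or directory: 'top8_peg.npy'
```

View pics/wrist8.png

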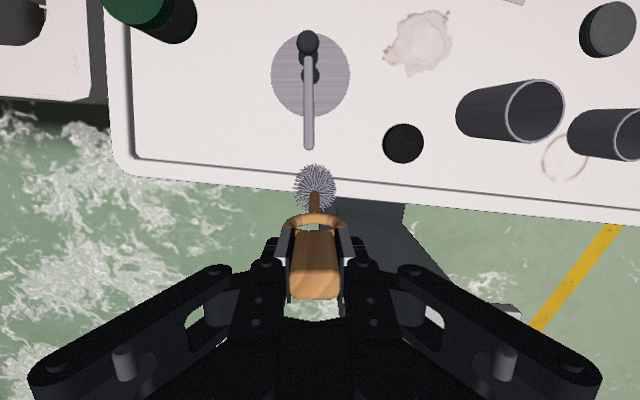

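View pics/scene8.png

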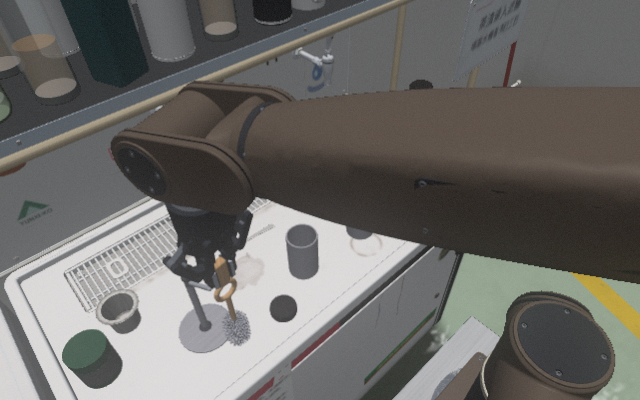

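The scene view shows the brush at (230,311) just off the peg tip. In the wrist picture the peg lies straight ahead at column 309, running from (308,40) to (309,148). I'll close in to just short of the tip.

Request:
{"api": "arm_command", "payload": {
  "steps": [
    {"hand":0,"travel":[-0.04,0.03,-0.012],"rotation":[-0.007,-0.003,0.004]},
    {"hand":0,"travel":[-0.04,0.027,0],"rotation":[0,0,0]},
    {"hand":0,"travel":[0,0,0],"rotation":[0,0,0]}
  ]
}}

```text
time: 14.42
eef_pos: [0.4032, 0.2515, 0.2857]
tcp_rot: [-0.036, 0.707, -0.705, 0.04]
contact_force: [-0.0, 0.1, -1.5]
opening: 0.248
```

```bash
python3 go.py .4006 .2494 .2825 -84; python3 look.py 9 wrist,scene brush,peg; python3 - <<'E'
from h import *
f=np.load('wrist9.npz');cv2.imwrite('pics/w9c.png',cv2.resize(f['im'][40:290,220:420],(480,600),interpolation=2))
f=np.load('scene9.npz');cv2.imwrite('pics/s9c.png',cv2.resize(f['im'][240:360,150:290],(700,600),interpolation=2))
c=np.load('wrist9_peg.npy')
for lo in np.arange(.16,.22,.01):
      q=c[(c[:,2]>lo)&(c[:,2]<lo+.01)]
      if len(q):print(lo,np.median(q,0).round(4),len(q))
E
```

```text
14.425 [0.4032 0.2515 0.2857] units [0.009 0.011 0.006] zang -83.89 M [[-0.994, 0.006, 0.106], [-0.106, 0.003, -0.994], [-0.006, -1.0, -0.002]] q [ 0.34 -0.19  2.02  0.    1.31  1.81] F [-0.   0.1 -1.5] 0.24839051246671115
rot units [ 0.005  0.004 -0.011]
14.425 [0.4032 0.2515 0.2857]
[[-0.994, 0.006, 0.106], [-0.106, 0.003, -0.994], [-0.006, -1.0, -0.002]]
wrist brush 0.95 [311.6, 247.0] 4972 [[0.387, 0.235, 0.098], [0.407, 0.252, 0.276], [0.418, 0.267, 0.303]]
wrist peg 0.71 [316.4, 134.2] 1245 [[0.424, 0.249, 0.016], [0.458, 0.256, 0.194], [0.493, 0.267, 0.217]]
scene brush 0.81 [219.3, 309.4] 1397 [[0.385, 0.199, 0.0], [0.398, 0.253, 0.152], [0.556, 0.272, 0.304]]
scene peg 0.6 [190.6, 281.6] 54 [[0.388, 0.257, 0.164], [0.485, 0.264, 0.174], [0.493, 0.286, 0.306]]
0.16 [0.4892 0.2567 0.1676] 73
0.17 [0.486  0.2595 0.1742] 217
0.18000000000000002 [0.4708 0.2578 0.1852] 212
0.19000000000000003 [0.4565 0.2565 0.195 ] 231
0.20000000000000004 [0.4426 0.2542 0.2048] 240
0.21000000000000005 [0.4293 0.2527 0.2142] 231
```

View pics/w9c.png

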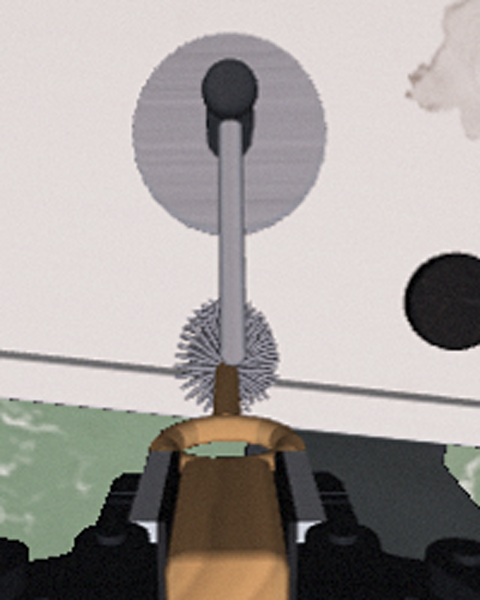

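View pics/s9c.png

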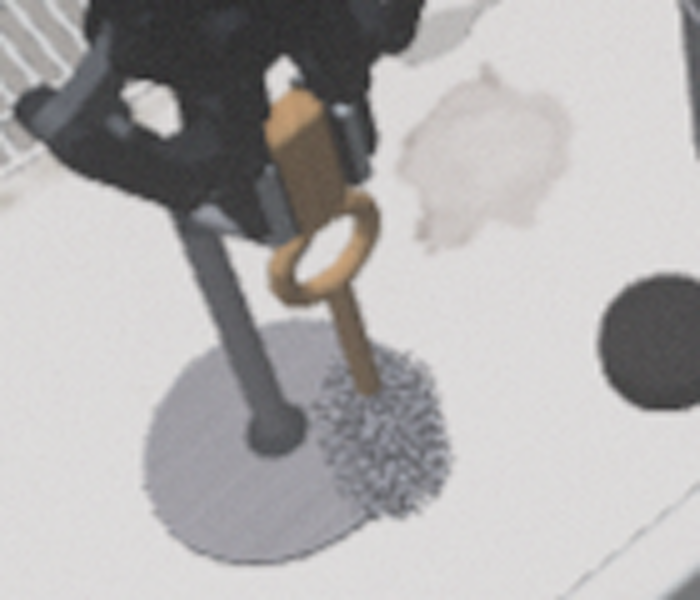

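Request:
{"api": "arm_command", "payload": {
  "steps": [
    {"hand":0,"travel":[0.002,0.018,0.005],"rotation":[0.005,0,-0.011]},
    {"hand":0,"travel":[0,0,0],"rotation":[0,0,0]}
  ]
}}

```text
time: 14.98
eef_pos: [0.402, 0.25, 0.282]
tcp_rot: [-0.037, 0.706, -0.706, 0.039]
contact_force: [0.2, -0.6, -1.3]
opening: 0.249
```

```bash
cat > ey.py <<'E'
from h import *
s=ctrl.get_state();M=R.from_quat(s['tcp_rot']).as_matrix();e=s['eef_pos']+M[:,1]*.0515
u=np.array([-.8147,-.0891,.5736]);u/=np.linalg.norm(u);P=np.array([.4943,.2597,.165])
v=np.cross([0,0,1.],u);v/=np.linalg.norm(v);w=np.cross(u,v)
d=e-P;t=d@u
print(s['time'],'tcp',s['eef_pos'].round(4),'s',t.round(4),'lat',(d@v).round(4),'perp-up',(d@w).round(4),'F',s['contact_force'].round(1))
for g in (.095,.075,.055,.042):print(g,'units to axis at s:',(M.T@(P+g*u-e)/.3).round(3))
E
python3 ey.py; python3 go.py 0 0 0 -84
```

```text
14.975 tcp [0.402 0.25  0.282] s 0.1134 lat -0.0005 perp-up 0.0006 F [ 0.2 -0.6 -1.3]
0.095 units to axis at s: [-0.049  0.037  0.001]
0.075 units to axis at s: [-0.104  0.075  0.001]
0.055 units to axis at s: [-0.158  0.114  0.001]
0.042 units to axis at s: [-0.193  0.139  0.001]
14.975 [0.402 0.25  0.282] units [1.425 0.935 0.686] zang -83.85 M [[-0.994, 0.003, 0.107], [-0.107, 0.001, -0.994], [-0.003, -1.0, -0.0]] q [ 0.34 -0.19  2.03 -0.    1.3   1.81] F [ 0.2 -0.6 -1.3] 0.24915249195788994
rot units [ 0.001  0.005 -0.007]
```

Aligned within 1 mm. Sliding on.

Request:
{"api": "arm_command", "payload": {
  "steps": [
    {"hand":0,"travel":[-0.035,0.024,0],"rotation":[0,0,0]},
    {"hand":0,"travel":[-0.035,0.024,0],"rotation":[0,0,0]},
    {"hand":0,"travel":[0,0,0],"rotation":[0,0,0]}
  ]
}}

```text
time: 15.35
eef_pos: [0.4246, 0.2524, 0.2666]
tcp_rot: [-0.037, 0.706, -0.706, 0.039]
contact_force: [-0.1, 0.0, -0.9]
opening: 0.249
```

```bash
python3 ey.py; python3 go.py 0 0 0 -84|tail -1; python3 look.py 10 wrist,scene brush,peg; python3 - <<'E'
from h import *
f=np.load('wrist10.npz');a=cv2.resize(f['im'][40:290,220:420],(380,475),interpolation=2)
f=np.load('scene10.npz');b=cv2.resize(f['im'][240:360,150:290],(420,475),interpolation=2);cv2.imwrite('pics/c10.png',np.hstack([a,b]))
E
```

```text
15.35 tcp [0.4246 0.2524 0.2666] s 0.086 lat -0.0004 perp-up 0.001 F [-0.1  0.  -0.9]
0.095 units to axis at s: [ 0.026 -0.015  0.001]
0.075 units to axis at s: [-0.028  0.024  0.001]
0.055 units to axis at s: [-0.083  0.062  0.001]
0.042 units to axis at s: [-0.118  0.087  0.001]
rot units [ 0.001  0.005 -0.007]
15.35 [0.4246 0.2524 0.2666]
[[-0.994, 0.004, 0.107], [-0.107, 0.001, -0.994], [-0.004, -1.0, -0.001]]
wrist peg 0.92 [312.4, 167.9] 1367 [[0.424, 0.249, 0.164], [0.456, 0.256, 0.195], [0.492, 0.266, 0.217]]
scene brush 0.79 [210.3, 310.0] 1146 [[0.406, 0.223, 0.007], [0.419, 0.254, 0.134], [0.505, 0.272, 0.285]]
```

View pics/c10.png

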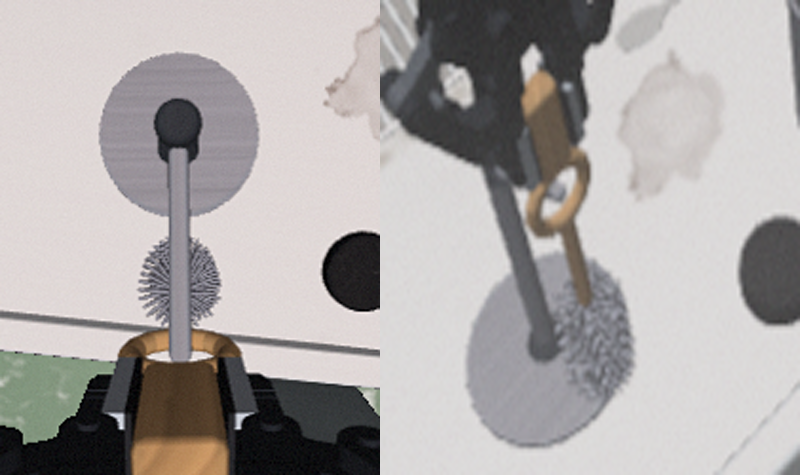

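The peg tip is centred in the eye: left panel at (180,357), and visible through the ring in the scene view. I'll slide further.

Request:
{"api": "arm_command", "payload": {
  "steps": [
    {"hand":0,"travel":[-0.035,0.027,0],"rotation":[0,0.005,-0.007]},
    {"hand":0,"travel":[-0.035,0.025,0],"rotation":[0,0,0]},
    {"hand":0,"travel":[0,0,0],"rotation":[0,0,0]}
  ]
}}

```text
time: 16.02
eef_pos: [0.4465, 0.2551, 0.2516]
tcp_rot: [-0.036, 0.707, -0.706, 0.038]
contact_force: [0.1, -0.6, -0.3]
opening: 0.248
```

```bash
python3 ey.py; python3 go.py 0 0 0 -84|tail -1
```

```text
16.025 tcp [0.4465 0.2551 0.2516] s 0.0593 lat -0.0007 perp-up 0.0013 F [ 0.1 -0.6 -0.3]
0.095 units to axis at s: [ 0.1   -0.065  0.003]
0.075 units to axis at s: [ 0.045 -0.027  0.002]
0.055 units to axis at s: [-0.009  0.012  0.002]
0.042 units to axis at s: [-0.045  0.037  0.002]
rot units [ 0.002  0.001 -0.006]
```

Request:
{"api": "arm_command", "payload": {
  "steps": [
    {"hand":0,"travel":[-0.03,0.022,0.002],"rotation":[0,0,-0.006]},
    {"hand":0,"travel":[-0.025,0.018,0],"rotation":[0,0,0]},
    {"hand":0,"travel":[0,0,0],"rotation":[0,0,0]}
  ]
}}

```text
time: 16.4
eef_pos: [0.4643, 0.2562, 0.2383]
tcp_rot: [-0.038, 0.707, -0.706, 0.037]
contact_force: [-0.5, 0.0, -0.8]
opening: 0.248
```

```bash
python3 ey.py; python3 go.py 0 0 0 -84|tail -1;python3 look.py 11 wrist,scene brush,peg; python3 - <<'E'
from h import *
f=np.load('wrist11.npz');a=cv2.resize(f['im'][40:290,220:420],(380,475),interpolation=2)
f=np.load('scene11.npz');b=cv2.resize(f['im'][240:360,150:290],(420,475),interpolation=2);cv2.imwrite('pics/c11.png',np.hstack([a,b]))
E
```

```text
16.4 tcp [0.4643 0.2562 0.2383] s 0.0373 lat 0.0001 perp-up 0.0005 F [-0.5  0.  -0.8]
0.095 units to axis at s: [ 0.159 -0.109  0.   ]
0.075 units to axis at s: [ 0.104 -0.07  -0.   ]
0.055 units to axis at s: [ 0.049 -0.032 -0.   ]
0.042 units to axis at s: [ 0.014 -0.007 -0.   ]
rot units [0.002 0.001 0.002]
16.4 [0.4643 0.2562 0.2383]
[[-0.994, -0.001, 0.105], [-0.105, 0.001, -0.994], [0.001, -1.0, -0.001]]
wrist brush 0.69 [316.2, 254.4] 4338 [[0.452, 0.239, 0.072], [0.468, 0.256, 0.238], [0.473, 0.272, 0.256]]
wrist peg 0.79 [314.3, 208.3] 936 [[0.134, 0.23, -0.296], [0.472, 0.257, 0.181], [0.492, 0.265, 0.218]]
scene brush 0.97 [202.5, 303.5] 1056 [[0.445, 0.239, 0.009], [0.458, 0.259, 0.11], [0.495, 0.276, 0.256]]
scene peg 0.4 [200.9, 286.1] 105 [[0.423, 0.213, 0.001], [0.447, 0.257, 0.202], [0.601, 0.269, 0.218]]
```

View pics/c11.png

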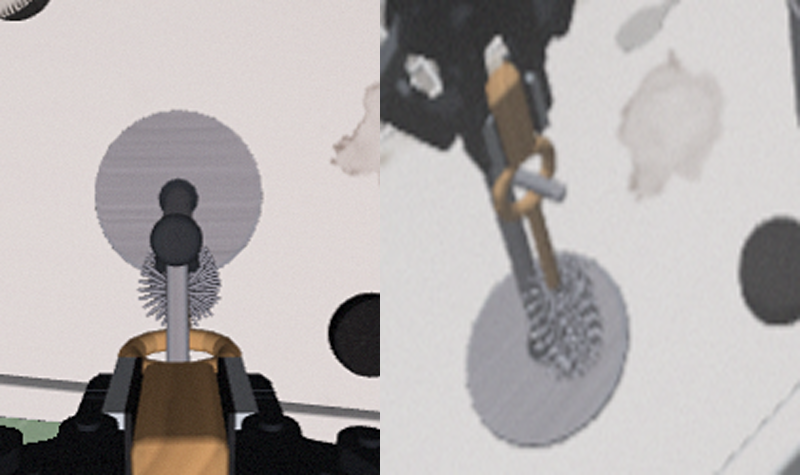

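The peg passes through the eye, protruding at (545,188) in the right panel. I'll lower it gently onto the peg.

Request:
{"api": "arm_command", "payload": {
  "steps": [
    {"hand":0,"travel":[0,0.011,0],"rotation":[0,0,0]},
    {"hand":0,"travel":[0,0,0],"rotation":[0,0,0]}
  ]
}}

```text
time: 16.95
eef_pos: [0.4638, 0.2565, 0.2363]
tcp_rot: [-0.037, 0.707, -0.706, 0.038]
contact_force: [-0.5, -0.4, -1.0]
opening: 0.249
```

```bash
python3 ey.py|head -1
```

```text
16.95 tcp [0.4638 0.2565 0.2363] s 0.0364 lat -0.0002 perp-up -0.0014 F [-0.5 -0.4 -1. ]
```

Request:
{"api": "arm_command", "payload": {
  "steps": [
    {"hand":0,"travel":[0,0.01,0],"rotation":[0,0,0]},
    {"hand":0,"travel":[0,0,0],"rotation":[0,0,0]}
  ]
}}

```text
time: 17.2
eef_pos: [0.4637, 0.2565, 0.233]
tcp_rot: [-0.037, 0.707, -0.706, 0.038]
contact_force: [-0.0, -0.8, -0.6]
opening: 0.25
```

```bash
python3 ey.py|head -1
```

```text
17.2 tcp [0.4637 0.2565 0.233 ] s 0.0346 lat -0.0002 perp-up -0.0041 F [-0.  -0.8 -0.6]
```

Request:
{"api": "arm_command", "payload": {
  "steps": [
    {"hand":0,"travel":[0,0.003,0],"rotation":[0,0,0]},
    {"hand":0.4,"travel":[0,0,0],"rotation":[0,0,0]},
    {"hand":0.7,"travel":[0,0,0],"rotation":[0,0,0]},
    {"hand":0.8,"travel":[0,0,0],"rotation":[0,0,0]},
    {"hand":0.8,"travel":[0,0,0],"rotation":[0,0,0]}
  ]
}}

```text
time: 17.82
eef_pos: [0.4643, 0.2567, 0.233]
tcp_rot: [-0.036, 0.707, -0.705, 0.038]
contact_force: [-0.4, 0.2, 0.1]
opening: 0.8
```

```bash
python3 ey.py|head -1;python3 look.py 12 wrist,scene brush,peg; python3 - <<'E'
from h import *
f=np.load('wrist12.npz');a=cv2.resize(f['im'][40:340,200:440],(380,475),interpolation=2)
f=np.load('scene12.npz');b=cv2.resize(f['im'][240:360,150:290],(420,475),interpolation=2);cv2.imwrite('pics/c12.png',np.hstack([a,b]))
E
```

```text
17.825 tcp [0.4643 0.2567 0.233 ] s 0.0341 lat -0.0004 perp-up -0.0037 F [-0.4  0.2  0.1]
17.825 [0.4643 0.2567 0.233 ]
[[-0.994, 0.003, 0.106], [-0.106, 0.002, -0.994], [-0.003, -1.0, -0.002]]
wrist brush 0.96 [316.3, 191.9] 2077 [[0.469, 0.24, 0.05], [0.493, 0.259, 0.23], [0.5, 0.277, 0.233]]
wrist peg 0.71 [313.0, 263.7] 1230 [[0.426, 0.25, 0.186], [0.447, 0.255, 0.202], [0.47, 0.26, 0.217]]
scene brush 0.57 [200.0, 298.2] 1278 [[0.453, 0.227, 0.001], [0.481, 0.261, 0.104], [0.601, 0.277, 0.232]]
```

View pics/c12.png

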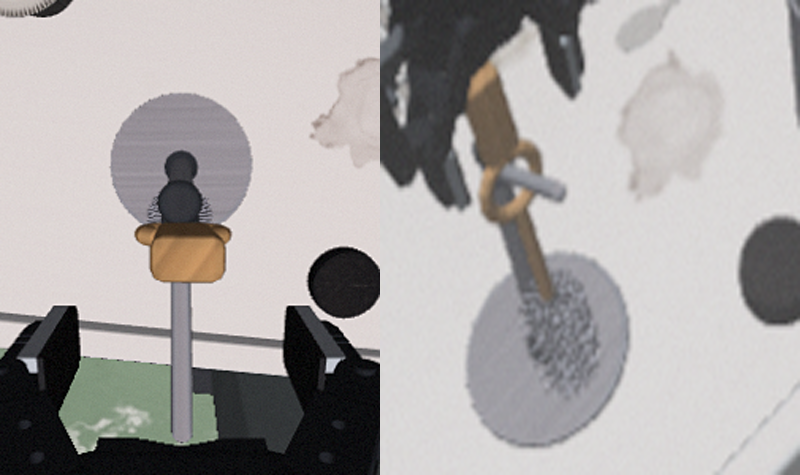

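The brush is released and has slid toward the root, leaning on the post. I'll retreat straight up.

Request:
{"api": "arm_command", "payload": {
  "steps": [
    {"hand":0.8,"travel":[0,-0.06,0],"rotation":[0,0,0]},
    {"hand":0.8,"travel":[0,-0.12,0],"rotation":[0,0,0]},
    {"hand":0.8,"travel":[0,-0.15,0],"rotation":[0,0,0]},
    {"hand":0.8,"travel":[0.1,-0.08,0.1],"rotation":[0,0,0]},
    {"hand":0.8,"travel":[0.05,0,0.18],"rotation":[0,0,0]},
    {"hand":0.8,"travel":[0,0,0],"rotation":[0,0,0]},
    {"hand":0.8,"travel":[0,0,0],"rotation":[0,0,0]}
  ]
}}

```text
time: 19.0
eef_pos: [0.4279, 0.1663, 0.369]
tcp_rot: [-0.033, 0.707, -0.705, 0.042]
contact_force: [0.1, 0.4, 0.5]
opening: 0.797
```

```bash
python3 look.py 13 wrist,scene brush,peg,tumbler_tall,tumbler_short; python3 - <<'E'
from h import *
for n in('wrist','scene'):
    c=np.load(n+'13_brush.npy');c=c[(abs(c[:,0]-.48)<.05)&(abs(c[:,1]-.26)<.04)]
    for lo,hi in [(.02,.06),(.06,.09),(.1,.14),(.15,.19),(.19,.215),(.215,.24)]:
        k=c[(c[:,2]>lo)&(c[:,2]<hi)]
        if len(k)>4:print(n,lo,len(k),np.percentile(k,[2,50,98],axis=0).round(4).tolist())
f=np.load('wrist13.npz');a=cv2.resize(f['im'],(640,400))
f=np.load('scene13.npz');b=cv2.resize(f['im'][220:370,140:300],(427,400),interpolation=2);cv2.imwrite('pics/c13.png',cv2.resize(np.hstack([a,b]),(800,300)))
E
```

```text
19.0 [0.4279 0.1663 0.369 ]
[[-0.994, 0.013, 0.106], [-0.106, 0.003, -0.994], [-0.013, -1.0, -0.002]]
wrist brush 0.55 [238.5, 122.9] 1347 [[0.454, 0.239, 0.007], [0.485, 0.253, 0.171], [0.498, 0.278, 0.232]]
wrist peg 0.68 [231.1, 156.8] 510 [[0.423, 0.249, 0.165], [0.45, 0.254, 0.199], [0.481, 0.262, 0.218]]
wrist tumbler_tall 0.72 [424.1, 147.6] 2775 [[0.447, -0.015, 0.004], [0.477, 0.0, 0.072], [0.507, 0.051, 0.115]]
wrist tumbler_short 0.88 [521.2, 160.6] 2596 [[0.44, -0.192, 0.004], [0.471, -0.169, 0.047], [0.503, -0.127, 0.075]]
scene brush 0.79 [199.0, 297.8] 1135 [[0.454, 0.242, 0.008], [0.48, 0.262, 0.118], [0.499, 0.277, 0.232]]
scene peg 0.43 [201.5, 285.5] 100 [[0.423, 0.205, 0.001], [0.446, 0.258, 0.203], [0.589, 0.264, 0.219]]
scene tumbler_tall 0.76 [301.5, 249.5] 1576 [[0.444, -0.013, 0.008], [0.466, 0.024, 0.078], [0.509, 0.051, 0.116]]
scene tumbler_short 0.96 [360.1, 219.8] 1007 [[0.438, -0.191, 0.006], [0.469, -0.154, 0.048], [0.504, -0.126, 0.076]]
wrist 0.02 117 [[0.4511, 0.2387, 0.0254], [0.4664, 0.2463, 0.0484], [0.4897, 0.2766, 0.0597]]
wrist 0.06 394 [[0.45
[... 305 characters left out ...]
857, 0.248, 0.2042], [0.4956, 0.2636, 0.2143]]
wrist 0.215 444 [[0.4846, 0.2471, 0.2175], [0.4919, 0.2555, 0.2307], [0.499, 0.2667, 0.2328]]
scene 0.02 228 [[0.4511, 0.2422, 0.0218], [0.4605, 0.2624, 0.0432], [0.4823, 0.2766, 0.0595]]
scene 0.06 247 [[0.4544, 0.2435, 0.0607], [0.4684, 0.2615, 0.0744], [0.4862, 0.2766, 0.0876]]
scene 0.1 70 [[0.4738, 0.2574, 0.1006], [0.4768, 0.2614, 0.1205], [0.4811, 0.2646, 0.1389]]
scene 0.15 180 [[0.4795, 0.2424, 0.1503], [0.4831, 0.2662, 0.1729], [0.49, 0.2788, 0.1893]]
scene 0.19 145 [[0.4814, 0.2502, 0.1908], [0.484, 0.2613, 0.2023], [0.4909, 0.2707, 0.2147]]
scene 0.215 173 [[0.4841, 0.2499, 0.2158], [0.4878, 0.2606, 0.2289], [0.4984, 0.2705, 0.2333]]
```

View pics/c13.png

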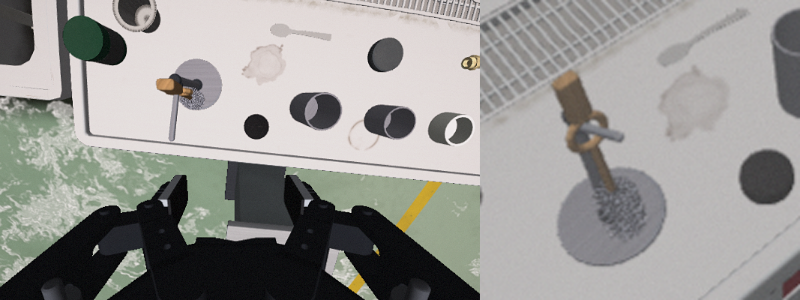

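View pics/scene13.png

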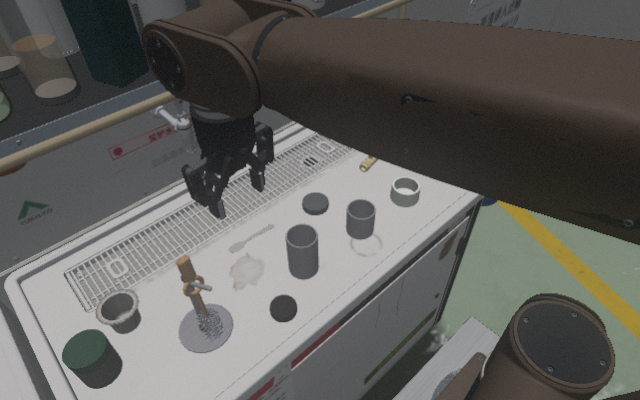

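The brush hangs on the peg at (195,295) in the scene picture. Its eye is about 7 mm from the root and it tilts about 0.11 rad. The tumbler at (302,250) hasn't moved. I'll check that the brush is at rest, then hand in.

Request:
{"api": "arm_command", "payload": {
  "steps": [
    {"hand":0.8,"travel":[0,0,0],"rotation":[0,0,0]},
    {"hand":0.8,"travel":[0,0,0],"rotation":[0,0,0]},
    {"hand":0.8,"travel":[0,0,0],"rotation":[0,0,0]},
    {"hand":0.8,"travel":[0,0,0],"rotation":[0,0,0]}
  ]
}}

```text
time: 20.0
eef_pos: [0.4277, 0.1666, 0.367]
tcp_rot: [-0.035, 0.707, -0.705, 0.042]
contact_force: [-0.9, -0.4, -0.1]
opening: 0.803
```

```bash
python3 look.py 14 scene brush,tumbler_tall; python3 - <<'E'
from h import *
a=np.load('scene13.npz')['im'][230:360,150:290].astype(float);b=np.load('scene14.npz')['im'][230:360,150:290].astype(float)
print('mean diff brush area',abs(a-b).mean(), abs(cv2.GaussianBlur(a-b,(0,0),2)).max())
ctrl.sign_off();print(ctrl.get_state()['time'])
E
```

```text
20.0 [0.4277 0.1666 0.367 ]
[[-0.994, 0.01, 0.108], [-0.108, 0.002, -0.994], [-0.01, -1.0, -0.001]]
scene brush 0.74 [199.8, 302.0] 1084 [[0.454, 0.242, 0.008], [0.479, 0.262, 0.109], [0.495, 0.277, 0.232]]
scene tumbler_tall 0.74 [302.4, 249.2] 1525 [[0.444, -0.013, 0.012], [0.465, 0.024, 0.079], [0.509, 0.052, 0.116]]
mean diff brush area 1.677948717948718 1.6558271538937763
the job is handed in; nothing more can be done
the job is handed in; nothing more can be done
```

I scrubbed the tall tumbler, hung the brush on the peg by its eye, let go and handed the job in at about 20 s; no verdict came back.

- **Scrubbing:** I gripped the brush by its tab and lowered it to about 5 mm above the tumbler's inner floor. I then drew it up to about 75 mm above the floor and lowered it to the bottom again. Measured forces stayed under about 2 N.
- **Hanging:** I threaded the eye over the peg tip and slid it to about 35 mm from the root before releasing. The brush then slid on down by itself and rests lightly against the post.
- **Last checks:** The eye is about 7 mm from the peg's root (allowed -5 to 60 mm). It sits about 8 mm off the peg's axis, and the brush tilts about 0.11 rad from vertical. Two pictures taken a second apart show no movement in the brush area.
- **Other things:** Both tumblers measure where they started. The caps and teaspoon look undisturbed, but I checked those only by eye. The gripper is open and clear of everything.

The only disagreement was between cameras: they differed by about 4 mm sideways on the stand, so I used the wrist camera for threading the peg.

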